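# Release the locked-out spice tray and push it home

## Robot

A 6-joint arm with a two-finger parallel gripper is mounted at the origin on a cart in front of the work surface, level with it; the furniture and walls round the work are solid. World frame = base frame: x ahead of the robot, y to its left, z up, the work surface at z = 0. Lengths are in m, angles in rad, forces in N, time in s.
With the tool pointing down it reaches from about 0.275 to 0.975 m from the base axis. Payload 8.4 kg.
Tool frame: the origin (TCP) lies at the centre of the arm's flange, where the gripper is bolted on; the fingertips stand ctrl.nose_length ahead of it and the grasp point (between the pads) lies 171 mm ahead of it (ctrl.nose_length is the distance from the TCP to the fingertips, in m); z points along the fingers, y is the line along which they close (so a half turn about z gives the same grasp; the last joint's range is limited). The gripper opens to 92 mm and grips with 3 to 60 N. Pads are 20 mm wide; open, the fingers measure 128 mm over their backs; the gripper's body (75 mm by 189 mm) begins 69 mm behind the grasp point.
Start: joints at [1.122, 0.353, 1.633, -0, 1.155, -0.002], TCP at [0.27, 0.564, 0.405] pointing down, gripper open.
Joint ranges: [-2.63, 2.63], [-0.92, 2.1], [0.06, 2.66], [-1.3, 4.44], [0, 2.69], [-3.02, 3.02]. Speed limits (rad/s): [2.22, 2.22, 2.79, 3.14, 3.14, 3.14].

## Interface

Orientations are given as a unit quaternion [x, y, z, w].
In Python, from bench import read_state, cams, job, ctrl gives the robot as it stands.
- The arm moves only by the tool play_rows, never from a script. Its argument "series" is a list of rows, each an object of numbers: "dx", "dy", "dz": the shift along the tool's x, y, z in m; "rx", "ry", "rz": the turn, a rotation vector about the tool's x, y, z in rad; "fingers": the closure, from 0 (fully open) to 1 (shut). In form: [{"dx": .., "dy": .., "dz": .., "rx": .., "ry": .., "rz": .., "fingers": ..}, ...]. A call has 1 to 8 rows; each row shifts and turns the commanded pose from where the row before left it, along the tool's axes as they then stand; what a row does not reach is not made up. A row lasts 1/12 s, in which the tool goes at most 41.7 mm and 7.16 degrees, less where a joint would pass 70% of its speed; a pose out of reach is approached as far as the arm can. A call with a gripper value outside its range is refused whole. The fingers move at their own pace and stop on an object; "grip_force" is the grip in N (left out, the last holds). Time passes only in rows, so rows that do not move let the fingers close. It gives the time, the measured TCP pose, the force, the opening and the grip force at its end, in the units of the state.
- read_state(): the state, without advancing time (a new reading comes with each control period).
- cams.read_camera(name): name is "scene" or "side" or "wrist"; returns a dict with "color" (400x640x3 uint8, blue, green, red), "depth" (400x640 float32, m along the optical axis (not along the pixel's ray), 0 where there is no reading), "camera_matrix" (3x3 intrinsics, pixels), "origin" and "orientation" of the camera in the world; the wrist camera has in their place "tool_from_camera" (4x4, takes a point from camera to tool coordinates, whose origin is the TCP and whose axes are the flange's). Camera axes: x right, y up, looking along -z (the intrinsics and any distortion apply to the point x, -y, -z); pixel columns grow to the right and rows downward; lengths in m; the calibration is good to about 2 mm. The wrist camera is an equidistant fisheye: a pixel r from the principal point sees the ray r / f radians off the axis. A picture is of the moment at which its call begins: read the wrist's pose just before it.
- job.finish_job(): hands the job in; it is judged then, once.
The state is a dict: "t": time; "joint_positions": joint angles; "dq": joint speeds; "joint_torque": joint torques, N m; "ee_pos": TCP position; "eef_rot": TCP orientation; "force": force on the tool from outside, world axes, zero at the start; "torque": the same for the moment, N m; "opening": opening from 0.0 (shut) to 1.0 (fully open); "grip_force": force on a finger pad.
Only numpy, scipy, OpenCV 4.12 (cv2) and the standard library are available. Lean on these libraries where they do the work, as an engineer would, in place of code of your own. Each camera call takes 0.05 s, during which the arm holds its last target. There are 200 camera calls.

## Task

The slide-out spice tray is locked in its pulled-out position. With the fingertips press its red release pad down and, keeping it held down, push the tray by its front lip back past the catch pin; then push it gently all the way home and take your hand away, so that the pin springs fully up in front of the lip and locks the tray in. The spice jars and mills must ride along standing on the tray, neither touched nor lifted, and the things on the worktop beside the tray stay where they are.

Things in the scene. Friction and masses are not known exactly. Their poses are not given: they have to be found in the camera images.
- slide_base: fixed base of the slide: grey deck 383 mm long (x), 236 wide, top at z 26 mm, a 48 mm high rail along each side, a channel 50 mm wide along its middle; over its rear a shelf with a timer on it, from x 193 mm on, z 190 to 255. Origin: on the worktop, midway between the rails, under the lip's face when the tray is locked out; the deck starts 75 mm before it. x points along the slide, the way home
- spice_tray (a joint): travel of the light wooden tray along the base's x, m: 0 locked out (the start), 0.092 at the end stop. Above 0.088 the lip has cleared the catch pin, which can then spring up and lock it. It slides with 2 N of friction (4 N while the pin rubs under its floor) and stays where it is left; its load can topple if jerked
- lip_front (a point): middle of the front face of the tray's lip, a wooden board upright across the slide, 200 mm wide, 10 mm thick, from 28 to 66 mm above the worktop; this point is 47 mm above the worktop and moves with the tray. Push the lip along the base's x. The first 85 mm of tray behind the lip's face carry nothing
- release (a joint): how far the release bar (red pad and catch pin, one rigid part) is pressed straight down, m: 0 up, 0.012 at its stop; spring 3 N to start, 6 N fully down. Below 0.008 the pin stands in a slot of the tray floor and blocks the tray; deeper it is clear. Once the tray has moved 10 mm its floor keeps the pin down (about 0.008) by itself, until the lip has passed the pin
- pad_top (a point): middle of the top of the red ribbed release pad, 50 mm long (base's x), 44 mm wide, in front of the lip, its rear edge 6 mm from the lip when the tray is out. The point is 31 mm in front of the base's origin, 40 mm above the worktop when up, 28 mm fully down, and does not travel with the tray. From the pad on, fingertips 28 mm above the worktop pass clear over deck and channel
- pin_top (a point): middle of the top of the steel catch pin, 12 mm thick, 82 mm behind the base's origin on its middle line, 36 mm above the worktop when up. Locked out, it shows in the slot of the tray floor, flush with it; locked home, it stands close in front of the lip
- tray_floor (a point): point on the tray floor's top, 36 mm above the worktop, on the middle line 125 mm behind the lip's front face: middle of the area where the jars stand. The tray is 205 mm long and 200 mm wide; its sides rise 24 mm and its back 26 mm above the floor
- spice_a: spice jar with red cap, 45 mm thick, 106 mm tall, loose, standing on the tray; origin at the centre of its underside, z up
- spice_b: second spice jar with red cap, 45 mm thick, 106 mm tall, loose, standing at the back of the tray; origin at the centre of its underside, z up
- spice_c: spice jar with white cap and green label, 43 mm thick, 100 mm tall, loose, standing on the tray; origin at the centre of its underside, z up
- salt_shaker: grey salt shaker, 44 mm thick, 90 mm tall, loose, standing on the tray; origin at the centre of its underside, z up
- pepper_mill: brown turned pepper mill with a small crank on top, 49x65 mm, 135 mm tall, loose, standing at the back of the tray; origin at the centre of its underside, z up
- garlic_1: head of garlic, 60 mm thick, 59 mm tall, on the worktop to the left of the slide; origin under its middle
- oval_bowl: small oval bowl, olive outside and cream inside, 82x102 mm, 38 mm tall, on the worktop to the left; origin under its middle
- avocado_dish: green glazed dish like half an avocado, 76x102 mm, 55 mm tall, on the worktop to the left; origin under its middle

How it is judged:
By the outcome, as a careful person would: the job done as asked, in the order asked, and still so for the second after the job is handed in, with the robot touching nothing.
It also fails if it takes over 38 s, if anything falls off the work surface, if the arm or the gripper's body presses on something with over 40 N, if the wrist force passes 120 N, or if a joint passes its speed limit or range.

## Working session

There is one attempt and no reset: what is moved stays moved. The work goes in short steps, Python scripts to look and compute and a tool call to move; the robot and the scene stay as the last step left them, time stands still between calls to the robot, and variables do not carry over. Pictures are saved under pics/ and viewed, at most 10 in all, crops included, and the job is handed in when it is done.

Besides the shell and the picture viewer there is one more tool, called after ">>>" by a JSON object that holds its "method" and its "body". play_rows: Moves the arm, as the interface text tells. Its arguments: {"type":"object","properties":{"series":{"type":"array"},"grip_force":{"type":"number"}},"required":["series"]}

```bash
mkdir -p pics; cat > h.py <<'E'
import numpy as np, cv2
from scipy.spatial.transform import Rotation as R
from bench import read_state, cams, job, ctrl
def pts(c):
    K=c["camera_matrix"];d=c["depth"];v,u=np.mgrid[:d.shape[0],:d.shape[1]]
    p=np.stack([(u-K[0,2])/K[0,0]*d,-(v-K[1,2])/K[1,1]*d,-d],-1)
    o=np.array(c["orientation"]); r=R.from_quat(o) if o.size==4 else R.from_matrix(o)
    return r.apply(p.reshape(-1,3)).reshape(p.shape)+c["origin"]
E
python3 - <<'E'
from h import *
s=read_state();print(s,ctrl.nose_length)
for n in("scene","side"):
    c=cams.read_camera(n);cv2.imwrite(f"pics/{n}0.png",c["color"]);np.savez(f"{n}0.npz",p=pts(c),**c)
    print(n,c["origin"],c["orientation"],c["camera_matrix"])
E
```

```text
{'t': 0.0, 'joint_positions': array([ 1.12160822e+00,  3.53646766e-01,  1.63409551e+00,  2.15308442e-05,
        1.15518099e+00, -2.40890866e-03]), 'dq': array([ 0.00015406,  0.00026254, -0.00013189,  0.00095705,  0.00065449,
        0.00092374]), 'joint_torque': array([-2.25872468e-04, -5.93846869e+01, -3.34218550e+01,  6.96557737e-02,
        2.36066629e-02, -9.74216914e-05]), 'ee_pos': array([0.26994775, 0.56345673, 0.40398091]), 'eef_rot': array([ 2.21540462e-01,  9.75150953e-01, -6.46215144e-04, -1.58548361e-04]), 'force': array([-0.48117292, -0.83062245,  0.80634834]), 'torque': array([-0.01389134, -0.01262172, -0.07751321]), 'grip_force': 0.0, 'opening': 1.000198296990993} 0.1901
scene [-0.01988566 -0.79960839  0.48642047] [ 0.50379327 -0.17535531 -0.29570888  0.79246395] [[407.85023545   0.         318.47210014]
 [  0.         407.85023545 193.16763143]
 [  0.           0.           1.        ]]
side [ 0.43682534 -1.00130426  0.7340331 ] [ 0.44434916 -0.02817825 -0.08245255  0.89160607] [[392.08995153   0.         315.25140093]
 [  0.         392.08995153 204.41352236]
 [  0.           0.           1.        ]]
```

View pics/scene0.png

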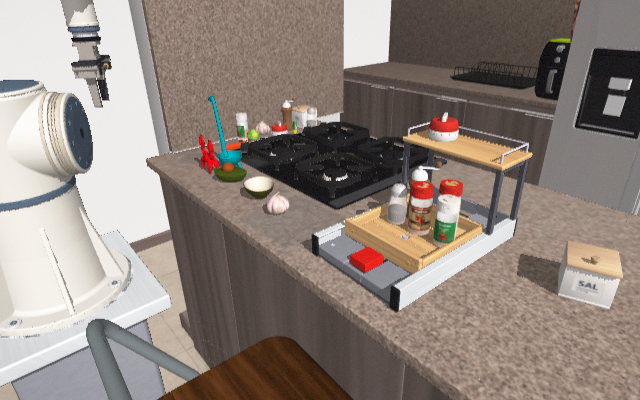

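View pics/side0.png

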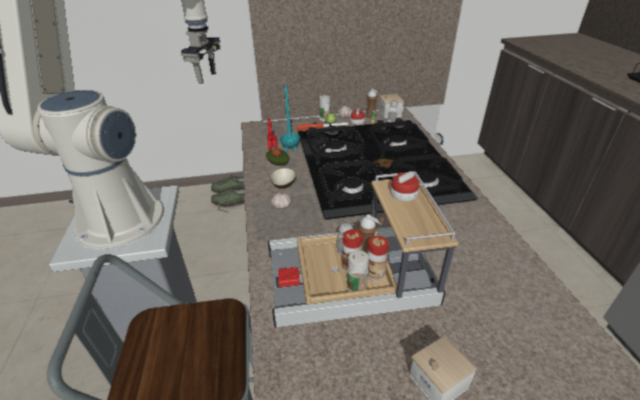

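The scene picture shows the red pad at (367,259), with the lip behind it and the jars around (395–465, 180–240). The shelf is at the rear. The side picture shows the pad at (289,277). The garlic lies left of the slide.

```bash
python3 - <<'E'
from h import *
for n,(u0,u1,v0,v1),(U0,U1,V0,V1) in(("scene",(345,390,240,275),(310,520,180,305)),("side",(272,305,262,290),(265,450,225,325))):
    f=np.load(n+"0.npz");p=f["p"];c=f["color"].astype(int)
    m=np.zeros(p.shape[:2],bool);m[v0:v1,u0:u1]=1
    red=m&(c[...,2]>140)&(c[...,1]<70)
    q=p[red];print(n,"red",len(q),np.percentile(q[:,2],[5,50,95]))
    t=q[q[:,2]>np.percentile(q[:,2],95)-.006]
    r=cv2.minAreaRect((t[:,:2]*1000).astype(np.float32));print(" top",r,t.mean(0))
    M=np.zeros_like(m);M[V0:V1,U0:U1]=1
    # rails: grey light top at z~.048
    g=M&(abs(p[...,2]-.048)<.004)&(c.max(-1)-c.min(-1)<25)
    q=p[g]; print(" rail",len(q),cv2.minAreaRect((q[:,:2]*1000).astype(np.float32)))
    w=M&(c[...,2]-c[...,0]>40)&(abs(p[...,2]-.0645)<.0035)
    q=p[w];print(" wood z.066",len(q),q.min(0),q.max(0),cv2.minAreaRect((q[:,:2]*1000).astype(np.float32)))
    # deck
    d=M&(abs(p[...,2]-.026)<.003)&(c.max(-1)-c.min(-1)<25)
    q=p[d];print(" deck",len(q),cv2.minAreaRect((q[:,:2]*1000).astype(np.float32)))
    np.save(n+"w.npy",p[w]);
    # top-down map
    img=np.zeros((500,600,3),np.uint8)
    q=p.reshape(-1,3);k=(q[:,2]>.01)&(q[:,2]<.3)
    x=((q[:,0]-.4)*1000).astype(int);y=((.05-q[:,1])*1000).astype(int)
    k&=(x>=0)&(x<600)&(y>=0)&(y<500)
    img[y[k],x[k]]=c.reshape(-1,3)[k]
    cv2.imwrite(f"pics/top_{n}.png",img)
a=np.hstack([cv2.imread("pics/top_scene.png"),cv2.imread("pics/top_side.png")]);cv2.imwrite("pics/top.png",cv2.resize(cv2.dilate(a,np.ones((3,3))),(800,333)))
E
```

```text
scene red 536 [0.0253698  0.03872631 0.04085601]
 top ((224.77200317382812, -554.583251953125), (689.8287353515625, 60.95198059082031), 39.99356460571289) [ 0.46298158 -0.3561879   0.04033626]
 rail 1530 ((619.1114501953125, -248.38694763183594), (454.6893005371094, 385.61346435546875), 88.08934783935547)
 wood z.066 494 [ 0.49454532 -0.45833272  0.06100326] [ 0.70330819 -0.25368358  0.06798871] ((598.8179931640625, -356.06341552734375), (198.88345336914062, 205.10475158691406), 88.25446319580078)
 deck 2270 ((616.6914672851562, -270.5670166015625), (410.6767578125, 382.6920166015625), 88.1817855834961)
side red 330 [0.02753722 0.03972213 0.04237545]
 top ((468.2854309082031, -353.84051513671875), (42.96889114379883, 46.62678146362305), 87.78257751464844) [ 0.46817069 -0.35512872  0.04016522]
 rail 1536 ((616.8319091796875, -357.00408935546875), (240.8049774169922, 383.7733154296875), 88.10765838623047)
 wood z.066 397 [ 0.49696797 -0.45789915  0.06103225] [ 0.7057975  -0.25547487  0.06798227] ((601.4173583984375, -358.4903869628906), (199.73336791992188, 203.46827697753906), 88.12525939941406)
 deck 2402 ((617.0787353515625, -358.4701232910156), (237.82220458984375, 381.2439270019531), 88.26184844970703)
```

View pics/top.png

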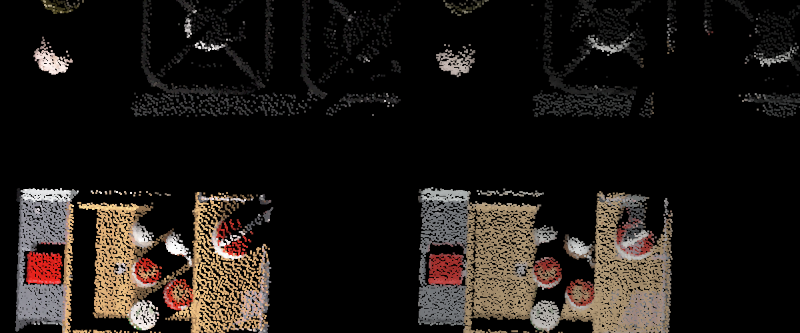

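The top-down map agrees between both views. The base origin is at about (0.499,-0.354) with yaw about -1.9°. Next I check the wrist camera's mounting side and the start of the path.

```bash
python3 - <<'E'
from h import *
s=read_state()
print(cams.read_camera("wrist")["tool_from_camera"].round(3))
r=R.from_quat(s["eef_rot"]);yaw=np.radians(-1.9)
X=np.array([np.cos(yaw),np.sin(yaw),0]);Y=np.array([-X[1],X[0],0])
goal=R.from_matrix(np.c_[-X,Y,[0,0,-1]])
print("turn",(r.inv()*goal).as_rotvec())
t=np.array([.4985,-.354,0])-.027*X;t[2]=.30
print("shift in goal frame",goal.inv().apply(t-s["ee_pos"]))
E
```

```text
[[-0.     0.957  0.288  0.083]
 [ 1.     0.001 -0.001  0.   ]
 [-0.001  0.288 -0.957  0.02 ]
 [ 0.     0.     0.     1.   ]]
turn [-1.19112420e-03 -2.47426986e-04 -4.13646640e-01]
shift in goal frame [-0.23181317 -0.90938441  0.10405095]
```

>>> {"method": "play_rows", "body": {"series": [{"rz":-0.1034,"fingers":1},{"rz":-0.1034,"fingers":1},{"rz":-0.1034,"fingers":1},{"rz":-0.1034,"fingers":1},{"dx":-0.006,"dy":-0.02,"fingers":1},{"dx":-0.009,"dy":-0.035,"fingers":1},{"dx":-0.009,"dy":-0.035,"fingers":1},{"dx":-0.009,"dy":-0.035,"fingers":1}], "grip_force": 20}}

```text
invalid input at $.series[0]: expected keys dx, dy, dz, rx, ry, rz, fingers
```

>>> {"method": "play_rows", "body": {"series": [{"dx":-0.009,"dy":-0.035},{"dx":-0.009,"dy":-0.035},{"dx":-0.009,"dy":-0.035},{"dx":-0.009,"dy":-0.035},{"dx":-0.009,"dy":-0.035},{"dx":-0.009,"dy":-0.035},{"dx":-0.009,"dy":-0.035},{"dx":-0.009,"dy":-0.035}]}}

```text
invalid input at $.series[0]: expected keys dx, dy, dz, rx, ry, rz, fingers
```

>>> {"method": "play_rows", "body": {"series": [{"dx":-0.009,"dy":-0.035},{"dx":-0.009,"dy":-0.035},{"dx":-0.009,"dy":-0.035},{"dx":-0.009,"dy":-0.035},{"dx":-0.009,"dy":-0.035},{"dx":-0.009,"dy":-0.035},{"dx":-0.009,"dy":-0.035},{"dx":-0.009,"dy":-0.035}]}}

```text
invalid input at $.series[0]: expected keys dx, dy, dz, rx, ry, rz, fingers
```

>>> {"method": "play_rows", "body": {"series": [{"dx":-0.009,"dy":-0.035},{"dx":-0.009,"dy":-0.035},{"dx":-0.009,"dy":-0.035},{"dx":-0.009,"dy":-0.035},{"dx":-0.009,"dy":-0.035},{"dz":0.03},{"dz":0.03},{"dz":0.02}]}}

```text
invalid input at $.series[0]: expected keys dx, dy, dz, rx, ry, rz, fingers
```

```bash
cat > w.py <<'E'
from h import *
yaw=np.radians(-1.9);X=np.array([np.cos(yaw),np.sin(yaw),0]);Y=np.array([-X[1],X[0],0]);O=np.array([.4985,-.354,0])
def st():
    s=read_state();r=R.from_quat(s["eef_rot"]);tip=s["ee_pos"]+r.apply([0,0,ctrl.nose_length])
    d=tip-O
    goal=R.from_matrix(np.c_[-X,Y,[0,0,-1]])
    print("t",round(s["t"],2),"tip base mm",(1e3*np.array([d@X,d@Y,d[2]])).round(1),"F",s["force"].round(1),"err",(r.inv()*goal).as_rotvec().round(4),"open",round(s["opening"],3),"q",s["joint_positions"].round(2))
    return s
E
python3 - <<'E'
from w import *
s=st()
c=cams.read_camera("wrist");T=c["tool_from_camera"];K=c["camera_matrix"];im=c["color"]
cv2.imwrite("pics/w1.png",im)
r=R.from_quat(s["eef_rot"])
hsv=cv2.cvtColor(im,cv2.COLOR_BGR2HSV)
m=((hsv[...,0]<8)|(hsv[...,0]>172))&(hsv[...,1]>170)&(hsv[...,2]>110)
n,l,S,C=cv2.connectedComponentsWithStats(m.astype(np.uint8))
def ray(u,v,z):
    x=(u-K[0,2])/K[0,0];y=(v-K[1,2])/K[1,1];th=np.hypot(x,y)
    d=np.array([x/th*np.sin(th),-y/th*np.sin(th),-np.cos(th)])
    d=r.apply(T[:3,:3]@d);o=s["ee_pos"]+r.apply(T[:3,3]);p=o+d*(z-o[2])/d[2]-O
    return p@X,p@Y
for i in range(1,n):
    if S[i,4]>150:
        q=np.array([ray(u,v,.04) for v,u in np.argwhere(l==i)])
        print(S[i],C[i].round(0),"base rect",cv2.minAreaRect((q*1000).astype(np.float32)))
E
```

```text
t 0.15 tip base mm [-258.9  909.2  214. ] F [ 0.8 -0.3 -0.1] err [-1.100e-03 -2.000e-04 -4.136e-01] open 1.0 q [ 1.12  0.35  1.63  0.    1.16 -0.  ]
[229 338  41  27 581] [249. 353.] base rect ((-38.63256072998047, 699.41259765625), (78.95808410644531, 52.11610794067383), 84.38824462890625)
```

View pics/w1.png

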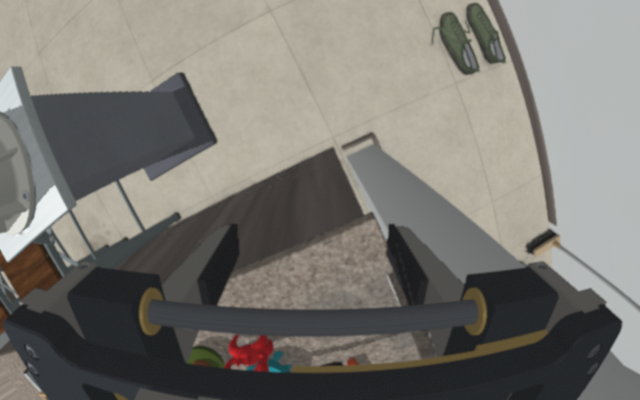

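The picture shows the wrist view still at the start pose, with the pincers at (250,353). The moves were refused because every row needs all seven keys, so I resend them.

>>> {"method": "play_rows", "body": {"series": [{"dx":0,"dy":0,"dz":0,"rx":0,"ry":0,"rz":-0.1034,"fingers":1},{"dx":0,"dy":0,"dz":0,"rx":0,"ry":0,"rz":-0.1034,"fingers":1},{"dx":0,"dy":0,"dz":0,"rx":0,"ry":0,"rz":-0.1034,"fingers":1},{"dx":0,"dy":0,"dz":0,"rx":0,"ry":0,"rz":-0.1034,"fingers":1},{"dx":-0.006,"dy":-0.02,"dz":0,"rx":0,"ry":0,"rz":0,"fingers":1},{"dx":-0.009,"dy":-0.035,"dz":0,"rx":0,"ry":0,"rz":0,"fingers":1},{"dx":-0.009,"dy":-0.035,"dz":0,"rx":0,"ry":0,"rz":0,"fingers":1},{"dx":-0.009,"dy":-0.035,"dz":0,"rx":0,"ry":0,"rz":0,"fingers":1}], "grip_force": 20}}

```text
t: 0.87
ee_pos: [0.2988, 0.4363, 0.4043]
eef_rot: [0.016, 1.0, -0.0, -0.0]
force: [0.5, -0.4, 0.5]
opening: 0.447
grip_force: 0.0
```

>>> {"method": "play_rows", "body": {"series": [{"dx":-0.009,"dy":-0.035,"dz":0,"rx":0,"ry":0,"rz":0,"fingers":1},{"dx":-0.009,"dy":-0.035,"dz":0,"rx":0,"ry":0,"rz":0,"fingers":1},{"dx":-0.009,"dy":-0.035,"dz":0,"rx":0,"ry":0,"rz":0,"fingers":1},{"dx":-0.009,"dy":-0.035,"dz":0,"rx":0,"ry":0,"rz":0,"fingers":1},{"dx":-0.009,"dy":-0.035,"dz":0,"rx":0,"ry":0,"rz":0,"fingers":1},{"dx":-0.009,"dy":-0.035,"dz":0,"rx":0,"ry":0,"rz":0,"fingers":1},{"dx":-0.009,"dy":-0.035,"dz":0,"rx":0,"ry":0,"rz":0,"fingers":1},{"dx":-0.009,"dy":-0.035,"dz":0,"rx":0,"ry":0,"rz":0,"fingers":1}]}}

```text
t: 1.53
ee_pos: [0.3614, 0.1538, 0.4048]
eef_rot: [0.016, 1.0, 0.0, 0.0]
force: [0.5, 0.1, -0.1]
opening: 0.009
grip_force: 0.0
```

>>> {"method": "play_rows", "body": {"series": [{"dx":-0.009,"dy":-0.035,"dz":0,"rx":0,"ry":0,"rz":0,"fingers":1},{"dx":-0.009,"dy":-0.035,"dz":0,"rx":0,"ry":0,"rz":0,"fingers":1},{"dx":-0.009,"dy":-0.035,"dz":0,"rx":0,"ry":0,"rz":0,"fingers":1},{"dx":-0.009,"dy":-0.035,"dz":0,"rx":0,"ry":0,"rz":0,"fingers":1},{"dx":-0.009,"dy":-0.035,"dz":0,"rx":0,"ry":0,"rz":0,"fingers":1},{"dx":-0.009,"dy":-0.035,"dz":0,"rx":0,"ry":0,"rz":0,"fingers":1},{"dx":-0.009,"dy":-0.035,"dz":0,"rx":0,"ry":0,"rz":0,"fingers":1},{"dx":-0.009,"dy":-0.035,"dz":0,"rx":0,"ry":0,"rz":0,"fingers":1}]}}

```text
t: 2.2
ee_pos: [0.4241, -0.1288, 0.4048]
eef_rot: [0.017, 1.0, -0.0, 0.0]
force: [0.6, 0.9, 0.2]
opening: 0.003
grip_force: 0.0
```

>>> {"method": "play_rows", "body": {"series": [{"dx":-0.009,"dy":-0.035,"dz":0,"rx":0,"ry":0,"rz":0,"fingers":1},{"dx":-0.009,"dy":-0.035,"dz":0,"rx":0,"ry":0,"rz":0,"fingers":1},{"dx":-0.009,"dy":-0.035,"dz":0,"rx":0,"ry":0,"rz":0,"fingers":1},{"dx":-0.009,"dy":-0.035,"dz":0,"rx":0,"ry":0,"rz":0,"fingers":1},{"dx":-0.009,"dy":-0.035,"dz":0,"rx":0,"ry":0,"rz":0,"fingers":1},{"dx":0,"dy":0,"dz":0.02,"rx":0,"ry":0,"rz":0,"fingers":1},{"dx":0,"dy":0,"dz":0.02,"rx":0,"ry":0,"rz":0,"fingers":1},{"dx":0,"dy":0,"dz":0.0,"rx":0,"ry":0,"rz":0,"fingers":1}]}}

```text
t: 2.87
ee_pos: [0.4622, -0.3032, 0.3611]
eef_rot: [0.017, 1.0, 0.002, -0.002]
force: [-1.2, 0.5, -0.6]
opening: 0.007
grip_force: 0.0
```

```bash
cat > wr.py <<'E'
from w import *
s=st()
c=cams.read_camera("wrist");T=c["tool_from_camera"];K=c["camera_matrix"];im=c["color"]
import sys
cv2.imwrite(f"pics/{sys.argv[1]}.png",im)
r=R.from_quat(s["eef_rot"])
hsv=cv2.cvtColor(im,cv2.COLOR_BGR2HSV)
m=((hsv[...,0]<8)|(hsv[...,0]>172))&(hsv[...,1]>170)&(hsv[...,2]>110)
n,l,S,C=cv2.connectedComponentsWithStats(m.astype(np.uint8))
def ray(u,v,z):
    x=(u-K[0,2])/K[0,0];y=(v-K[1,2])/K[1,1];th=np.hypot(x,y)
    d=np.array([x/th*np.sin(th),-y/th*np.sin(th),-np.cos(th)])
    d=r.apply(T[:3,:3]@d);o=s["ee_pos"]+r.apply(T[:3,3]);p=o+d*(z-o[2])/d[2]-O
    return p@X,p@Y
for i in range(1,n):
    if S[i,4]>150:
        q=np.array([ray(u,v,.04) for v,u in np.argwhere(l==i)])
        print(S[i],C[i].round(0),"base rect",cv2.minAreaRect((q*1000).astype(np.float32)))
E
python3 wr.py w2
```

```text
t 2.87 tip base mm [-38.9  50.1 171. ] F [-1.2  0.5 -0.6] err [ 0.0031 -0.0049 -0.0013] open 0.007 q [-0.58  0.29  1.83  0.    1.03 -2.12]
[ 244  167   43   47 1892] [265. 190.] base rect ((-32.94447326660156, 3.415102005004883), (42.6508674621582, 49.38224411010742), 89.99437713623047)
```

View pics/w2.png

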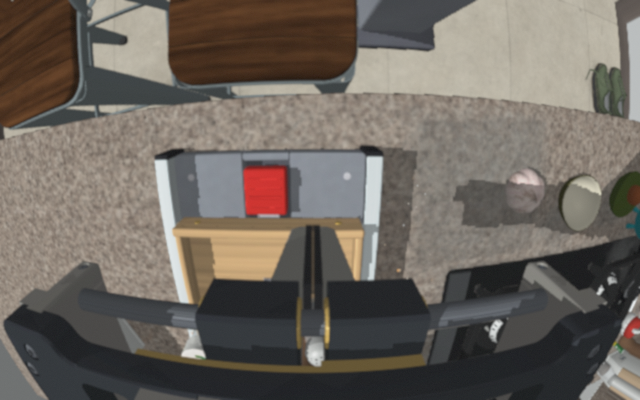

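The wrist view shows the pad at (265,190), measured at base (-33,+3) and 43x49 mm, which matches the given size. The yaw is confirmed at -1.9°. The fingers are shut. I move over the pad and descend.

>>> {"method": "play_rows", "body": {"series": [{"dx":-0.002,"dy":-0.016,"dz":0,"rx":0,"ry":0,"rz":0,"fingers":1},{"dx":-0.005,"dy":-0.02,"dz":0,"rx":0,"ry":0,"rz":0,"fingers":1},{"dx":-0.004,"dy":-0.012,"dz":0.01,"rx":0,"ry":0,"rz":0,"fingers":1},{"dx":0,"dy":0,"dz":0.025,"rx":0,"ry":0,"rz":0,"fingers":1},{"dx":0,"dy":0,"dz":0.03,"rx":0,"ry":0,"rz":0,"fingers":1},{"dx":0,"dy":0,"dz":0.03,"rx":0,"ry":0,"rz":0,"fingers":1},{"dx":0,"dy":0,"dz":0.015,"rx":0,"ry":0,"rz":0,"fingers":1},{"dx":0,"dy":0,"dz":0.005,"rx":0,"ry":0,"rz":0,"fingers":1}]}}

```text
t: 3.58
ee_pos: [0.4726, -0.3517, 0.2483]
eef_rot: [0.016, 1.0, 0.001, -0.001]
force: [-1.3, 1.1, 0.5]
opening: 0.003
grip_force: 0.0
```

>>> {"method": "play_rows", "body": {"series": [{"dx":0,"dy":0,"dz":0,"rx":0,"ry":0,"rz":0,"fingers":1},{"dx":0,"dy":0,"dz":0,"rx":0,"ry":0,"rz":0,"fingers":1}]}}

```text
t: 3.75
ee_pos: [0.4735, -0.3522, 0.2512]
eef_rot: [0.016, 1.0, -0.001, 0.001]
force: [-0.0, 0.1, 1.0]
opening: 0.006
grip_force: 0.0
```

```bash
python3 wr.py w3; python3 - <<'E'
from w import *
c=cams.read_camera("side");cv2.imwrite("pics/s3.png",cv2.resize(c["color"][190:330,230:470],None,fx=3,fy=3,interpolation=cv2.INTER_CUBIC))
E
```

```text
t 3.75 tip base mm [-24.7   0.8  61.1] F [-0.   0.1  1. ] err [-0.0012  0.0016  0.0003] open 0.006 q [-0.64  0.48  1.83 -0.    0.83 -2.18]
[ 281  178   66   70 3318] [313. 204.] base rect ((-34.39740753173828, 2.3059005737304688), (42.395023345947266, 49.165164947509766), 89.7956771850586)
```

View pics/w3.png

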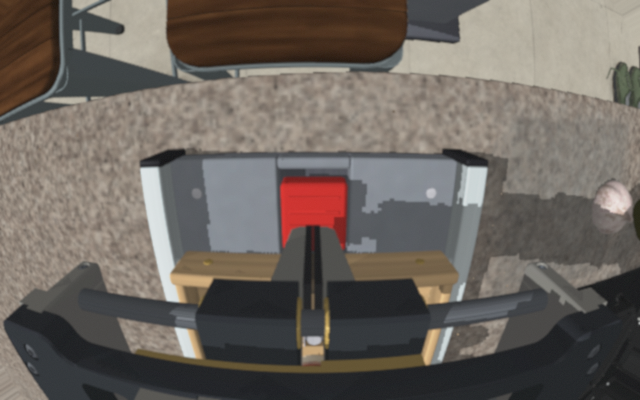

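View pics/s3.png

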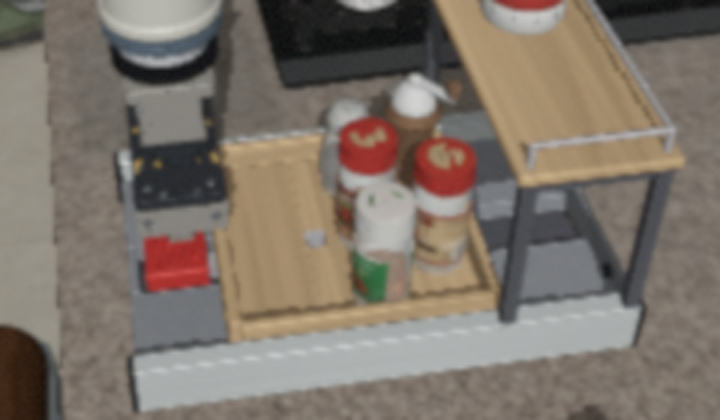

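The wrist view shows the fingertips above the rear half of the red pad (313,204), just short of the lip. The side view agrees, with the load standing. I back off 6 mm and press slowly.

>>> {"method": "play_rows", "body": {"series": [{"dx":0.003,"dy":0,"dz":0.004,"rx":0,"ry":0,"rz":0,"fingers":1},{"dx":0.003,"dy":0,"dz":0.006,"rx":0,"ry":0,"rz":0,"fingers":1},{"dx":0,"dy":0,"dz":0.006,"rx":0,"ry":0,"rz":0,"fingers":1},{"dx":0,"dy":0,"dz":0.005,"rx":0,"ry":0,"rz":0,"fingers":1},{"dx":0,"dy":0,"dz":0.004,"rx":0,"ry":0,"rz":0,"fingers":1},{"dx":0,"dy":0,"dz":0.003,"rx":0,"ry":0,"rz":0,"fingers":1},{"dx":0,"dy":0,"dz":0.003,"rx":0,"ry":0,"rz":0,"fingers":1},{"dx":0,"dy":0,"dz":0,"rx":0,"ry":0,"rz":0,"fingers":1}]}}

```text
t: 4.52
ee_pos: [0.4666, -0.3514, 0.2186]
eef_rot: [0.017, 1.0, 0.0, -0.001]
force: [-3.6, -0.5, 5.8]
opening: 0.002
grip_force: 2.6
```

>>> {"method": "play_rows", "body": {"series": [{"dx":0,"dy":0,"dz":0.001,"rx":0,"ry":0,"rz":0,"fingers":1},{"dx":0,"dy":0,"dz":0,"rx":0,"ry":0,"rz":0,"fingers":1},{"dx":0,"dy":0,"dz":0,"rx":0,"ry":0,"rz":0,"fingers":1}]}}

```text
t: 4.77
ee_pos: [0.4666, -0.3514, 0.2184]
eef_rot: [0.017, 1.0, 0.0, -0.0]
force: [-5.7, 2.2, 13.8]
opening: 0.009
grip_force: 7.2
```

```bash
python3 -c "
from w import *
st()"
```

```text
t 4.77 tip base mm [-32.2   1.6  28.3] F [-5.7  2.2 13.8] err [ 0.0002 -0.0008  0.0001] open 0.009 q [-0.65  0.53  1.85 -0.    0.76 -2.19]
```

The pad is at its stop: tip height 28.3 mm, with the force rising to 14 N. I ease by 0.5 mm and push forward slowly.

>>> {"method": "play_rows", "body": {"series": [{"dx":-0.001,"dy":0,"dz":-0.0005,"rx":0,"ry":0,"rz":0,"fingers":1},{"dx":-0.002,"dy":0,"dz":0,"rx":0,"ry":0,"rz":0,"fingers":1},{"dx":-0.003,"dy":0,"dz":0,"rx":0,"ry":0,"rz":0,"fingers":1},{"dx":-0.003,"dy":0,"dz":0,"rx":0,"ry":0,"rz":0,"fingers":1},{"dx":-0.003,"dy":0,"dz":0,"rx":0,"ry":0,"rz":0,"fingers":1},{"dx":-0.002,"dy":0,"dz":0,"rx":0,"ry":0,"rz":0,"fingers":1},{"dx":-0.002,"dy":0,"dz":0,"rx":0,"ry":0,"rz":0,"fingers":1},{"dx":-0.001,"dy":0,"dz":0,"rx":0,"ry":0,"rz":0,"fingers":1}]}}

```text
t: 5.43
ee_pos: [0.4829, -0.3519, 0.2184]
eef_rot: [0.016, 1.0, 0.0, -0.001]
force: [-10.7, -0.7, 13.8]
opening: 0.004
grip_force: 6.8
```

```bash
python3 -c "
from w import *
st()"
```

```text
t 5.43 tip base mm [-16.2   1.7  28.3] F [-10.7  -0.7  13.8] err [ 0.0007 -0.003   0.0004] open 0.004 q [-0.63  0.54  1.82 -0.    0.78 -2.17]
```

>>> {"method": "play_rows", "body": {"series": [{"dx":-0.001,"dy":0,"dz":-0.0004,"rx":0,"ry":0,"rz":0,"fingers":1},{"dx":-0.001,"dy":0,"dz":0,"rx":0,"ry":0,"rz":0,"fingers":1},{"dx":-0.001,"dy":0,"dz":0,"rx":0,"ry":0,"rz":0,"fingers":1},{"dx":-0.001,"dy":0,"dz":0,"rx":0,"ry":0,"rz":0,"fingers":1},{"dx":-0.001,"dy":0,"dz":0,"rx":0,"ry":0,"rz":0,"fingers":1},{"dx":-0.001,"dy":0,"dz":0,"rx":0,"ry":0,"rz":0,"fingers":1},{"dx":-0.001,"dy":0,"dz":0,"rx":0,"ry":0,"rz":0,"fingers":1},{"dx":-0.001,"dy":0,"dz":0,"rx":0,"ry":0,"rz":0,"fingers":1}]}}

```text
t: 6.1
ee_pos: [0.4909, -0.3521, 0.2185]
eef_rot: [0.016, 1.0, 0.0, -0.001]
force: [-7.0, -0.2, 9.0]
opening: -0.001
grip_force: 4.7
```

```bash
cat >> w.py <<'E'
def lip():
    c=cams.read_camera("side");p=pts(c);im=c["color"].astype(int)
    d=p-O;bx,by,z=d@X,d@Y,d[...,2]
    w=(im[...,2]-im[...,0]>40)&(z>.058)&(z<.069)&(bx>-.03)&(bx<.14)&((by<-.04)&(by>-.085)|(by>.04)&(by<.085))
    q=bx[w]; # front wood strip
    print("lip front x mm",(1e3*np.percentile(q,[1,5,20])).round(1),w.sum())
E
python3 -c "
from w import *
st();lip()"
```

```text
t 6.1 tip base mm [-8.1  1.7 28.4] F [-7.  -0.2  9. ] err [ 0.0007 -0.0026  0.0004] open -0.001 q [-0.62  0.55  1.81 -0.    0.79 -2.16]
lip front x mm [2.5 3.  4.4] 84
```

>>> {"method": "play_rows", "body": {"series": [{"dx":-0.0015,"dy":0,"dz":0,"rx":0,"ry":0,"rz":0,"fingers":1},{"dx":-0.0015,"dy":0,"dz":0,"rx":0,"ry":0,"rz":0,"fingers":1},{"dx":-0.0015,"dy":0,"dz":0,"rx":0,"ry":0,"rz":0,"fingers":1},{"dx":-0.0015,"dy":0,"dz":0,"rx":0,"ry":0,"rz":0,"fingers":1},{"dx":-0.0015,"dy":0,"dz":0,"rx":0,"ry":0,"rz":0,"fingers":1},{"dx":-0.0015,"dy":0,"dz":0,"rx":0,"ry":0,"rz":0,"fingers":1},{"dx":-0.0015,"dy":0,"dz":0,"rx":0,"ry":0,"rz":0,"fingers":1},{"dx":-0.0015,"dy":0,"dz":0,"rx":0,"ry":0,"rz":0,"fingers":1}]}}

```text
t: 6.82
ee_pos: [0.5031, -0.3525, 0.2184]
eef_rot: [0.016, 1.0, 0.0, -0.001]
force: [-5.1, 0.1, 7.0]
opening: 0.008
grip_force: 3.8
```

```bash
python3 -c "
from w import *
st();lip()"
```

```text
t 6.82 tip base mm [ 4.2  1.8 28.3] F [-5.1  0.1  7. ] err [ 0.0007 -0.0022  0.0002] open 0.008 q [-0.61  0.56  1.78 -0.    0.8  -2.15]
lip front x mm [14.7 15.  16.5] 77
```

The lip moves together with the tip, 12 mm in this step, while the pad is still held at 28 mm. I keep going at the same height and a bit faster.

>>> {"method": "play_rows", "body": {"series": [{"dx":-0.0015,"dy":0,"dz":0,"rx":0,"ry":0,"rz":0,"fingers":1},{"dx":-0.002,"dy":0,"dz":0,"rx":0,"ry":0,"rz":0,"fingers":1},{"dx":-0.002,"dy":0,"dz":0,"rx":0,"ry":0,"rz":0,"fingers":1},{"dx":-0.002,"dy":0,"dz":-0.0005,"rx":0,"ry":0,"rz":0,"fingers":1},{"dx":-0.002,"dy":0,"dz":-0.0005,"rx":0,"ry":0,"rz":0,"fingers":1},{"dx":-0.002,"dy":0,"dz":0,"rx":0,"ry":0,"rz":0,"fingers":1},{"dx":-0.002,"dy":0,"dz":0,"rx":0,"ry":0,"rz":0,"fingers":1},{"dx":-0.0015,"dy":0,"dz":0,"rx":0,"ry":0,"rz":0,"fingers":1}]}}

```text
t: 7.53
ee_pos: [0.5188, -0.3529, 0.2192]
eef_rot: [0.017, 1.0, 0.0, -0.0]
force: [-4.3, 0.4, -3.7]
opening: 0.005
grip_force: 2.2
```

```bash
python3 -c "
from w import *
st();lip()"
```

```text
t 7.53 tip base mm [20.1  1.9 29.1] F [-4.3  0.4 -3.7] err [ 0.0006 -0.0007  0.    ] open 0.005 q [-0.6   0.57  1.75  0.    0.81 -2.14]
lip front x mm [30.7 30.8 32.2] 80
```

Now the floor holds the pin down. I back off, raise the fingertips to about 45 mm so the pin can spring up freely beneath them, then push on.

>>> {"method": "play_rows", "body": {"series": [{"dx":0.002,"dy":0,"dz":0,"rx":0,"ry":0,"rz":0,"fingers":1},{"dx":0.003,"dy":0,"dz":-0.002,"rx":0,"ry":0,"rz":0,"fingers":1},{"dx":0.001,"dy":0,"dz":-0.006,"rx":0,"ry":0,"rz":0,"fingers":1},{"dx":0,"dy":0,"dz":-0.006,"rx":0,"ry":0,"rz":0,"fingers":1},{"dx":0,"dy":0,"dz":-0.003,"rx":0,"ry":0,"rz":0,"fingers":1},{"dx":-0.002,"dy":0,"dz":0,"rx":0,"ry":0,"rz":0,"fingers":1},{"dx":-0.002,"dy":0,"dz":0,"rx":0,"ry":0,"rz":0,"fingers":1},{"dx":-0.0015,"dy":0,"dz":0,"rx":0,"ry":0,"rz":0,"fingers":1}]}}

```text
t: 8.25
ee_pos: [0.5186, -0.3532, 0.2367]
eef_rot: [0.017, 1.0, -0.0, 0.0]
force: [0.1, -0.2, 0.5]
opening: 0.003
grip_force: 0.0
```

>>> {"method": "play_rows", "body": {"series": [{"dx":-0.001,"dy":0,"dz":0,"rx":0,"ry":0,"rz":0,"fingers":1},{"dx":-0.001,"dy":0,"dz":0,"rx":0,"ry":0,"rz":0,"fingers":1},{"dx":-0.0015,"dy":0,"dz":0,"rx":0,"ry":0,"rz":0,"fingers":1},{"dx":-0.0015,"dy":0,"dz":0,"rx":0,"ry":0,"rz":0,"fingers":1},{"dx":-0.002,"dy":0,"dz":0,"rx":0,"ry":0,"rz":0,"fingers":1},{"dx":-0.002,"dy":0,"dz":0,"rx":0,"ry":0,"rz":0,"fingers":1},{"dx":-0.002,"dy":0,"dz":0,"rx":0,"ry":0,"rz":0,"fingers":1},{"dx":-0.002,"dy":0,"dz":0,"rx":0,"ry":0,"rz":0,"fingers":1}]}}

```text
t: 8.92
ee_pos: [0.5313, -0.3534, 0.2363]
eef_rot: [0.017, 1.0, 0.0, -0.0]
force: [-4.4, -1.9, -0.4]
opening: 0.009
grip_force: 2.2
```

```bash
python3 -c "
from w import *
st();lip()"
```

```text
t 8.92 tip base mm [32.6  1.7 46.2] F [-4.4 -1.9 -0.4] err [ 0.0004 -0.0006 -0.0001] open 0.009 q [-0.59  0.56  1.72 -0.    0.86 -2.13]
lip front x mm [42.9 43.2 44.1] 74
```

>>> {"method": "play_rows", "body": {"series": [{"dx":-0.002,"dy":0,"dz":0,"rx":0,"ry":0,"rz":0,"fingers":1},{"dx":-0.0025,"dy":0,"dz":0,"rx":0,"ry":0,"rz":0,"fingers":1},{"dx":-0.0025,"dy":0,"dz":0,"rx":0,"ry":0,"rz":0,"fingers":1},{"dx":-0.0025,"dy":0,"dz":0,"rx":0,"ry":0,"rz":0,"fingers":1},{"dx":-0.0025,"dy":0,"dz":0,"rx":0,"ry":0,"rz":0,"fingers":1},{"dx":-0.0025,"dy":0,"dz":0,"rx":0,"ry":0,"rz":0,"fingers":1},{"dx":-0.0025,"dy":0,"dz":0,"rx":0,"ry":0,"rz":0,"fingers":1},{"dx":-0.0025,"dy":0,"dz":0,"rx":0,"ry":0,"rz":0,"fingers":1}]}}

```text
t: 9.63
ee_pos: [0.5509, -0.354, 0.2363]
eef_rot: [0.017, 1.0, 0.0, -0.0]
force: [-4.2, -0.2, -2.9]
opening: 0.01
grip_force: 2.2
```

>>> {"method": "play_rows", "body": {"series": [{"dx":-0.0025,"dy":0,"dz":0,"rx":0,"ry":0,"rz":0,"fingers":1},{"dx":-0.0025,"dy":0,"dz":0,"rx":0,"ry":0,"rz":0,"fingers":1},{"dx":-0.002,"dy":0,"dz":0,"rx":0,"ry":0,"rz":0,"fingers":1},{"dx":-0.002,"dy":0,"dz":0,"rx":0,"ry":0,"rz":0,"fingers":1},{"dx":-0.002,"dy":0,"dz":0,"rx":0,"ry":0,"rz":0,"fingers":1},{"dx":-0.002,"dy":0,"dz":0,"rx":0,"ry":0,"rz":0,"fingers":1},{"dx":-0.0015,"dy":0,"dz":0,"rx":0,"ry":0,"rz":0,"fingers":1},{"dx":-0.001,"dy":0,"dz":0,"rx":0,"ry":0,"rz":0,"fingers":1}]}}

```text
t: 10.3
ee_pos: [0.5665, -0.3546, 0.2367]
eef_rot: [0.017, 1.0, 0.0, 0.0]
force: [-4.4, 1.6, -3.2]
opening: 0.002
grip_force: 2.2
```

```bash
python3 -c "
from w import *
st();lip()
f=dict(np.load('side0.npz'));
class C:
    def read_camera(s,n): return f
import w; w.cams=C(); print('baseline'); lip()
c=read_state()"; python3 -c "
from w import *
c=cams.read_camera('side');cv2.imwrite('pics/s4.png',cv2.resize(c['color'][190:330,230:470],None,fx=3,fy=3,interpolation=cv2.INTER_CUBIC))"
```

```text
t 10.3 tip base mm [68.   1.6 46.6] F [-4.4  1.6 -3.2] err [0.     0.0002 0.    ] open 0.002 q [-0.56  0.6   1.65  0.    0.89 -2.1 ]
lip front x mm [78.2 78.5 79.6] 73
baseline
lip front x mm [1.3 1.6 3.3] 139
```

View pics/s4.png

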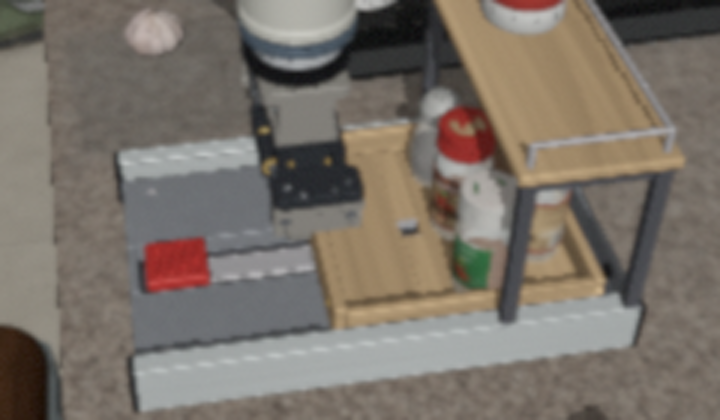

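The side view shows the load upright and the tray about 77 mm in. The gripper is clear of the jars and the shelf. About 15 mm remain, so I slow down.

>>> {"method": "play_rows", "body": {"series": [{"dx":-0.0015,"dy":0,"dz":0,"rx":0,"ry":0,"rz":0,"fingers":1},{"dx":-0.0015,"dy":0,"dz":0,"rx":0,"ry":0,"rz":0,"fingers":1},{"dx":-0.0015,"dy":0,"dz":0,"rx":0,"ry":0,"rz":0,"fingers":1},{"dx":-0.0015,"dy":0,"dz":0,"rx":0,"ry":0,"rz":0,"fingers":1},{"dx":-0.0015,"dy":0,"dz":0,"rx":0,"ry":0,"rz":0,"fingers":1},{"dx":-0.0015,"dy":0,"dz":0,"rx":0,"ry":0,"rz":0,"fingers":1},{"dx":-0.001,"dy":0,"dz":0,"rx":0,"ry":0,"rz":0,"fingers":1},{"dx":-0.001,"dy":0,"dz":0,"rx":0,"ry":0,"rz":0,"fingers":1}]}}

```text
t: 11.07
ee_pos: [0.5776, -0.3551, 0.2368]
eef_rot: [0.017, 1.0, -0.0, 0.0]
force: [-2.7, 1.9, -1.3]
opening: 0.01
grip_force: 1.2
```

>>> {"method": "play_rows", "body": {"series": [{"dx":-0.0008,"dy":0,"dz":0,"rx":0,"ry":0,"rz":0,"fingers":1},{"dx":-0.0008,"dy":0,"dz":0,"rx":0,"ry":0,"rz":0,"fingers":1},{"dx":-0.0005,"dy":0,"dz":0,"rx":0,"ry":0,"rz":0,"fingers":1},{"dx":-0.0005,"dy":0,"dz":0,"rx":0,"ry":0,"rz":0,"fingers":1}]}}

```text
t: 11.4
ee_pos: [0.5802, -0.3554, 0.2369]
eef_rot: [0.017, 1.0, -0.0, 0.0]
force: [-1.4, -0.4, 0.3]
opening: 0.006
grip_force: 1.0
```

```bash
python3 -c "
from w import *
st();lip()"
```

```text
t 11.4 tip base mm [81.8  1.2 46.8] F [-1.4 -0.4  0.3] err [-0.0006  0.0009 -0.    ] open 0.006 q [-0.55  0.62  1.62 -0.    0.9  -2.09]
lip front x mm [92.1 92.2 93. ] 74
```

The force fell from 4 N to 2 N, so the pin has left the floor. I push gently to the stop.

>>> {"method": "play_rows", "body": {"series": [{"dx":-0.0005,"dy":0,"dz":0,"rx":0,"ry":0,"rz":0,"fingers":1},{"dx":-0.0005,"dy":0,"dz":0,"rx":0,"ry":0,"rz":0,"fingers":1},{"dx":-0.0005,"dy":0,"dz":0,"rx":0,"ry":0,"rz":0,"fingers":1},{"dx":-0.0003,"dy":0,"dz":0,"rx":0,"ry":0,"rz":0,"fingers":1}]}}

```text
t: 11.78
ee_pos: [0.5816, -0.3554, 0.2368]
eef_rot: [0.017, 1.0, -0.0, -0.0]
force: [-3.6, -0.8, 2.7]
opening: 0.008
grip_force: 2.0
```

```bash
python3 -c "
from w import *
st();lip()"
```

```text
t 11.78 tip base mm [83.1  1.3 46.7] F [-3.6 -0.8  2.7] err [-0.0004 -0.0001  0.0001] open 0.008 q [-0.55  0.62  1.62 -0.    0.91 -2.09]
lip front x mm [93.3 93.5 94.5] 73
```

>>> {"method": "play_rows", "body": {"series": [{"dx":-0.0004,"dy":0,"dz":0,"rx":0,"ry":0,"rz":0,"fingers":1},{"dx":-0.0004,"dy":0,"dz":0,"rx":0,"ry":0,"rz":0,"fingers":1},{"dx":-0.0002,"dy":0,"dz":0,"rx":0,"ry":0,"rz":0,"fingers":1}]}}

```text
t: 12.08
ee_pos: [0.5819, -0.3554, 0.2366]
eef_rot: [0.016, 1.0, 0.0, -0.001]
force: [-7.9, -1.4, 5.9]
opening: 0.004
grip_force: 3.9
```

```bash
python3 -c "
from w import *
st();lip()"
```

```text
t 12.08 tip base mm [83.1  1.4 46.5] F [-7.9 -1.4  5.9] err [ 0.     -0.0019  0.0002] open 0.004 q [-0.55  0.62  1.62 -0.    0.91 -2.09]
lip front x mm [93.1 93.3 94.3] 74
```

It is at the stop: the force rises with no motion. I retreat straight back, then up.

>>> {"method": "play_rows", "body": {"series": [{"dx":0.002,"dy":0,"dz":0,"rx":0,"ry":0,"rz":0,"fingers":1},{"dx":0.004,"dy":0,"dz":0,"rx":0,"ry":0,"rz":0,"fingers":1},{"dx":0.008,"dy":0,"dz":-0.002,"rx":0,"ry":0,"rz":0,"fingers":1},{"dx":0.01,"dy":0,"dz":-0.01,"rx":0,"ry":0,"rz":0,"fingers":1},{"dx":0.015,"dy":0,"dz":-0.02,"rx":0,"ry":0,"rz":0,"fingers":1},{"dx":0.015,"dy":0,"dz":-0.03,"rx":0,"ry":0,"rz":0,"fingers":1},{"dx":0.02,"dy":0,"dz":-0.03,"rx":0,"ry":0,"rz":0,"fingers":1},{"dx":0.02,"dy":0,"dz":-0.03,"rx":0,"ry":0,"rz":0,"fingers":1}]}}

```text
t: 12.8
ee_pos: [0.4872, -0.3517, 0.3602]
eef_rot: [0.016, 1.0, 0.0, 0.0]
force: [-0.0, -0.5, 0.2]
opening: 0.004
grip_force: 0.0
```

>>> {"method": "play_rows", "body": {"series": [{"dx":0.02,"dy":0.01,"dz":-0.02,"rx":0,"ry":0,"rz":0,"fingers":1},{"dx":0.01,"dy":0.02,"dz":-0.02,"rx":0,"ry":0,"rz":0,"fingers":1},{"dx":0,"dy":0.03,"dz":0,"rx":0,"ry":0,"rz":0,"fingers":1},{"dx":0,"dy":0.03,"dz":0,"rx":0,"ry":0,"rz":0,"fingers":1},{"dx":0,"dy":0.03,"dz":0,"rx":0,"ry":0,"rz":0,"fingers":1},{"dx":0,"dy":0.02,"dz":0,"rx":0,"ry":0,"rz":0,"fingers":1},{"dx":0,"dy":0.01,"dz":0,"rx":0,"ry":0,"rz":0,"fingers":1},{"dx":0,"dy":0,"dz":0,"rx":0,"ry":0,"rz":0,"fingers":1}]}}

```text
t: 13.47
ee_pos: [0.4631, -0.1998, 0.3992]
eef_rot: [0.016, 1.0, 0.0, 0.0]
force: [-0.1, -0.2, 0.3]
opening: 0.009
grip_force: 0.0
```

```bash
python3 -c "
from w import *
st();lip()
a=[]
for n,(v,u) in (('side',(190,230)),('scene',(165,290))):
    c=cams.read_camera(n);a.append(cv2.resize(c['color'][v:v+140,u:u+240],(700,290) and None,fx=2.1,fy=2.1,interpolation=cv2.INTER_CUBIC))
    d=pts(c)-O;im=c['color'].astype(int);bx,by,z=d@X,d@Y,d[...,2]
    m=(abs(by)<.03)&(bx>-.065)&(bx<.0)&(im[...,2]>140)&(im[...,1]<70); print(n,'pad z',np.percentile(z[m],[50,80,95]).round(4))
    m=(abs(by)<.009)&(bx>.06)&(bx<.088); print('pin region z max',np.percentile(z[m],[50,90,100]).round(4))
cv2.imwrite('pics/f.png',np.vstack(a))"
```

```text
t 13.47 tip base mm [-40.3 153.  209.1] F [-0.1 -0.2  0.3] err [0.     0.0007 0.0017] open 0.009 q [-0.41  0.17  1.89  0.    1.08 -1.95]
lip front x mm [93.2 93.4 94.4] 127
side pad z [0.0396 0.0411 0.0421]
pin region z max [0.024  0.0354 0.0382]
scene pad z [0.0387 0.04   0.0409]
pin region z max [0.0238 0.0349 0.0367]
```

View pics/f.png

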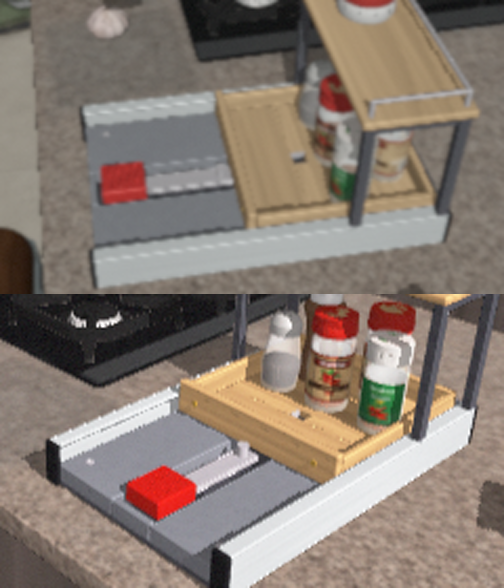

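The pictures show the pin standing up in front of the lip (lower view, about (243,450)). The pad is back at 40 mm, the pin at 36 mm and the lip at travel 92 mm. The jars are upright and the robot is clear.

```bash
python3 -c "
from h import *
print(job.finish_job())"
```

```text
the job is handed in; nothing more can be done
None
```

The job is handed in after about 13.5 s: the tray is pushed home to its stop (about 92 mm) and the catch pin is fully up in front of the lip. The visible jars and shaker are upright (the mill was hidden behind them in the last views), and the robot is clear of everything.

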